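# Load the curing oven and shut it

## Task

The freshly potted module has to go into the small curing oven: set it level on the oven's loading shelf with its cable gland towards you, let go, then take or push it by the gland and slide it into the empty lane until it is fully home against the back wall. Push the oven door shut until it seats on its roller catch, and turn the thermometer's peak-pointer knob anticlockwise back to its zero stop. Keep the module level throughout, as the compound is still wet, and leave the solder spool, the loupe and the battery cell where they are.

Things in the scene. Friction and masses are not known exactly. Their poses are not given: they have to be found in the camera images.
- oven: Fixed low bench oven, light grey, 150 mm deep, 200 wide, roof at z 108 mm. Origin: middle of its front plane at bench level; x goes into the oven, y to its left, z up. A steel loading shelf stands out in front (x -108..0, y -75..75, top z 50, level with the chamber floor). Opening y -70..70, z 50..92; back wall at x 116. The sprung catch roller sits outside at the left front (to y 124, z 67..93).
- lane_mouth (a point): Point on the oven's front plane, on the floor, in the middle of the empty lane (oven frame 0, 37, 50 mm); axes as the oven's. A divider 8 mm wide and 14 high at oven y 0, from x 12 on, makes two lanes, each 66 mm wide. The right one (y -37) holds another, fixed module; the left one (y +37) is empty.
- module: Loose potted module, 0.35 kg: bare die-cast box 100 mm long (x), 60 wide (y), 31 high, filled with black compound. Origin: centre of its underside. A grey cable gland, 16 mm diameter, 24 long, stands out of the middle of its -x end, axis 17.5 mm above the underside. Lift it across its 60 mm width; in the lane there is no room for fingers beside it.
- gland_tip (a point): Centre of the gland's outer end face (module frame -74, 0, 17.5 mm). With the module home it lies at x = -8 mm in the oven frame, 8 mm clear of the shut door's inner face.
- door (a joint): Oven door angle in rad: 0 shut on its stop, grows as it swings open towards the robot (to 1.95). Hinged at the right (-y). The roller catch resists from about 0.068 to 0.03 rad (up to 8 N at door_face), then pulls the door in to 0; let go before that, it springs back ajar.
- door_hinge (a point): Point on the vertical hinge axis at the door's mid-height (oven frame -12, -97, 80 mm). The door reaches 192 mm from it, z 53 to 107; when shut its outer face is at x -26 mm in the oven frame, 14 mm in front of the hinge axis, its free edge at y 95.
- door_face (a point): Point on the door's outer face at mid-height, 119 mm along the door from the hinge axis; turns with the door: x is into the door (away from the outer face), y towards the free edge. A D-shaped pull stands out 21 mm at 167 mm from the hinge axis.
- peak_knob (a joint): Angle in rad of the thermometer's drag (peak) pointer and its black knob: 0 at the zero stop, grows clockwise seen from above; starts at a positive reading. It stays where it is left.
- peak_knob_grip (a point): On the vertical axis of the peak knob, at the height to grip (157 mm above the bench). The knob is a bar 26 mm long (its x), 10 wide (its y), top at 165 mm, over a level dial of 68 mm diameter, face at 130 mm, on the oven's roof. The point turns with the knob; at 0 the bar lies along the oven's x.
- solder_spool: Bystander: solder spool, 58 mm diameter, 40 high, standing on its flange; origin at the centre of its underside.
- loupe: Bystander: black eye loupe, 37 mm diameter, 36 high; origin at the centre of its underside.
- cell: Bystander: dark battery cell, 14 mm thick, 50 mm long (y), lying; origin at the centre of its underside.

How it is judged (in metres and radians):
On the way, in this order (a step that is already met when the one before it is completed fails the run):
1. the module is set down level on the loading shelf, gland towards the robot, and let go (z of module in the frame of oven between 0.046 and 0.054 m and x of gland_tip in the frame of oven below -0.02 m and x of module in the frame of oven above -0.12 m and angle between module's own z axis and vertical below 0.1 rad and contact force between the fingers and module below 0.3 N), for 0.1 s.
2. the module is home in the empty lane (x of gland_tip in the frame of oven between -0.014 and 0 m and y of module in the frame of oven between 0.03 and 0.044 m), for 0.1 s.
3. the door is shut on its catch (value of joint door below 0.015 rad), for 0.2 s.
At the end, for the whole second after the job is handed in: The module lies level and still in the empty lane, gland towards the door, within 6 mm of the back wall; the door is seated on its catch (within 0.015 rad of shut); the peak knob is within 0.06 rad of its zero stop (all of step 2 and z of module in the frame of oven between 0.046 and 0.054 m and angle between module's own z axis and vertical below 0.1 rad and linear speed of module below 0.02 m/s and value of joint door below 0.015 rad and value of joint peak_knob below 0.06 rad); the robot touches nothing.
It fails at once if the module is tipped by more than about 20 degrees (angle between module's own z axis and vertical above 0.35 rad).
It fails at once if the spool, the loupe or the cell is moved by more than 3 cm (distance of any of solder_spool, loupe, cell from where it was at the start of the episode above 0.03 m).
It also fails if it takes over 64 s, if anything falls off the work surface, if the arm or the gripper's body presses on something with over 40 N, if the wrist force passes 120 N, or if a joint passes its speed limit or range.

## Robot

A 6-joint arm with a two-finger parallel gripper is mounted at the origin on a cart in front of the work surface, level with it; the furniture and walls round the work are solid. World frame = base frame: x ahead of the robot, y to its left, z up, the work surface at z = 0. Lengths are in mm, angles in rad, forces in N, time in s.
With the tool pointing down it reaches from about 300 to 875 mm from the base axis. Payload 4.2 kg.
Tool frame: the origin (TCP) lies midway between the tips of the shut fingers; the grasp point (between the pads) lies 19 mm behind it; z points along the fingers, y is the line along which they close (so a half turn about z gives the same grasp; the last joint's range is limited). The gripper opens to 85 mm and grips with 20 to 120 N. Pads are 22 mm wide; open, the fingers measure 114 mm over their backs; the gripper's body (76 mm by 85 mm) begins 54 mm behind the grasp point. The pads swing forward as they close: fully open they stand 13 mm farther back than shut.
Start: joints at [1.154, 0.32, 1.565, -0, 1.257, -0.02], TCP at [222.223, 530.338, 231.338] pointing down, gripper open.
Joint ranges: [-3.11, 3.11], [-0.84, 2.01], [0.21, 2.61], [-1.34, 4.49], [0.05, 2.63], [-2.56, 2.56]. Speed limits (rad/s): [2.57, 2.57, 3.14, 3.14, 3.14, 3.14].

## Interface

Orientations are given as a unit quaternion [x, y, z, w].
In Python, from plant import manip gives the robot as it stands. The module is installed in compiled form; this text tells all that it offers.
- The arm moves only by the shell command python3 -m handwheel 'ROWS' [OPENING]. ROWS is JSON, a list of rows, each a list of 2 entries, a list of its own where there are three numbers: the shift along the world's x, y, z scaled (see below), then the turn, a rotation vector about the world's x, y, z scaled (see below). In form: [[[x, y, z], [rx, ry, rz]], ...]. A call has 1 to 20 rows; each row is the pose to reach, as a shift and turn from the pose commanded when the call began; what a row does not reach only later rows make up. The controller multiplies each number of a shift by 20 cm and each number of a turn by pi/2 rad. A row lasts 1/12 s, in which the tool goes at most 41.7 mm and 7.16 degrees, less where a joint would pass 70% of its speed; a pose out of reach is approached as far as the arm can. A call with a number of a shift or a turn outside -1 to 1 is refused whole. A call with a gripper value outside its range is refused whole. OPENING is the opening, from 0 (shut) to 1 (fully open), set as the call begins (- or left out, the last holds). The fingers move at their own pace and stop on an object; the grip force is fixed at half the most. Time passes only in rows, so rows that repeat a pose let the fingers close. It gives the time, the measured TCP pose, the force, the opening and the grip force at its end, in the units of the state.
- manip.read_state(): the state, without advancing time (a new reading comes with each control period).
- manip.snapshot(name): name is "scene" or "top" or "wrist"; returns a dict with "color" (480x640x3 uint8, red, green, blue), "K" (3x3 intrinsics, pixels), "eye" and "orientation" of the camera in the world. Camera axes: x right, y down, z forward; pixel columns grow to the right and rows downward; lengths in mm; the calibration is good to about 2 mm. A picture is of the moment at which its call begins. There is no depth.
- manip.finish_job(): hands the job in; it is judged then, once.
The state is a dict: "clock": time; "qpos": joint angles; "qvel": joint speeds; "joint_efforts": joint torques, N m; "tool_pos": TCP position; "eef_rot": TCP orientation; "force": force on the tool from outside, world axes, zero at the start; "wrist_torque": the same for the moment, N m; "opening": finger opening in mm; "gripper_force": force on a finger pad.
Only numpy, scipy, OpenCV 4.12 (cv2) and the standard library are available. Lean on these libraries where they do the work, as an engineer would, in place of code of your own. Each camera call takes 0.05 s, during which the arm holds its last target. There are 200 camera calls.

## Working session

There is one attempt and no reset: what is moved stays moved. The work goes in short steps, Python scripts to look and compute and a shell command to move; the robot and the scene stay as the last step left them, time stands still between calls to the robot, and variables do not carry over. Pictures are saved under pics/ and viewed, at most 11 in all, crops included, and the job is handed in when it is done.

```bash
mkdir -p pics; python3 - <<'E'
from plant import manip
import cv2,pickle
d={}
for n in("scene","top","wrist"):
    s=manip.snapshot(n); d[n]=s; cv2.imwrite(f"pics/{n}0.png",s["color"][:,:,::-1]); print(n,s["K"],s["eye"],s["orientation"])
pickle.dump(d,open("s0.pkl","wb")); print(manip.read_state())
E
```

```text
scene [[491.47864985   0.         320.52144026]
 [  0.         491.47864985 233.94700234]
 [  0.           0.           1.        ]] [-24.90697079 731.88186499 533.58118902] [-0.31700242  0.80148453 -0.47037116  0.18942806]
top [[550.57834477   0.         324.07728907]
 [  0.         550.57834477 240.8928672 ]
 [  0.           0.           1.        ]] [296.01062726 207.29882333 965.43932661] [-0.7001938   0.70754215 -0.06654306  0.06844538]
wrist [[367.26907155   0.         318.84014321]
 [  0.         367.26907155 239.43932372]
 [  0.           0.           1.        ]] [150.48427638 560.85626221 372.08727611] [0.8220078  0.54794732 0.08544382 0.12944595]
{'clock': 0.15, 'qpos': array([ 1.15401214e+00,  3.20138962e-01,  1.56537078e+00, -3.29199130e-05,
        1.25740941e+00, -1.99857244e-02]), 'qvel': array([-1.74123845e-03, -1.21854003e-03, -4.26595174e-03,  5.15024053e-04,
        6.62745015e-05, -1.58705420e-03]), 'joint_efforts': array([ 1.43764250e-04, -4.15839386e+01, -2.34345764e+01, -2.52987280e-05,
        5.91361910e-03,  9.99838761e-06]), 'tool_pos': array([222.07795502, 530.0035589 , 230.68978327]), 'eef_rot': array([ 1.97095188e-01,  9.80384132e-01, -6.50890210e-04, -1.28412531e-04]), 'force': array([0.65156177, 0.90116501, 0.36281294]), 'wrist_torque': array([-0.00789176,  0.01766898,  0.00922715]), 'gripper_force': 0.0, 'opening': 85.51225979464004}
```

View pics/top0.png

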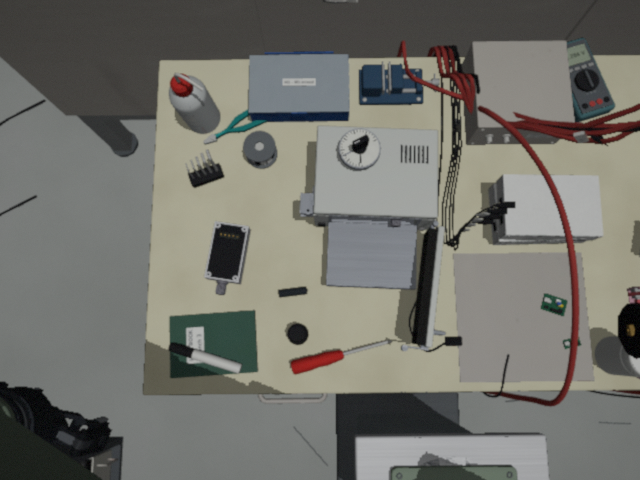

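View pics/scene0.png

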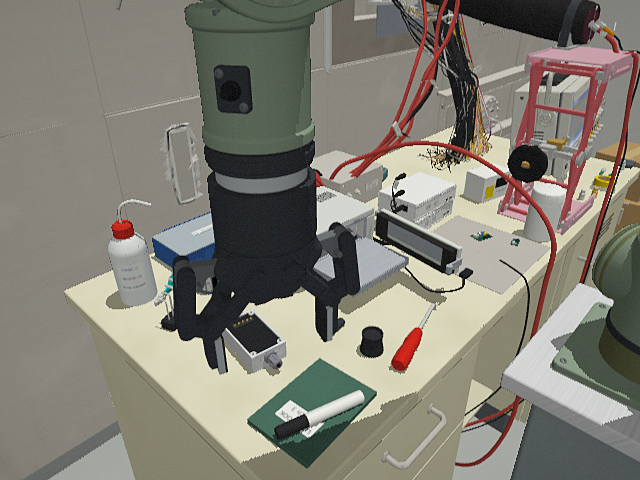

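The top view shows the module at (228,250), gland towards (221,288). The oven roof spans (315..438,127..218), the shelf is at (372,253), the open door at (427,287) and the knob at (359,146). The cell is at (292,292), the loupe at (297,333) and the spool at (260,149). The scene view is partly hidden by the gripper. I'll crop larger to measure.

```bash
cat > h.py <<'E'
import numpy as np,cv2
from scipy.spatial.transform import Rotation as R
def ray(s,u,v,z):
    d=R.from_quat(s["orientation"]).as_matrix()@np.linalg.inv(s["K"])@np.array([u,v,1.]); e=np.array(s["eye"])
    return e+d*(z-e[2])/d[2]
def proj(s,p):
    q=np.array(s["K"])@(R.from_quat(s["orientation"]).as_matrix().T@(np.array(p,float)-s["eye"])); return q[:2]/q[2]
E
python3 - <<'E'
import pickle,cv2
from h import *
d=pickle.load(open("s0.pkl","rb"));s=d["top"]
print(proj(s,[222,530,231]),proj(s,[0,0,0]))
print(R.from_quat(s["orientation"]).as_matrix().round(3))
c=s["color"][:,:,::-1][115:375,190:450]
cv2.imwrite("pics/c.png",cv2.resize(c,(598,598),interpolation=cv2.INTER_CUBIC))
E
```

```text
[ 75.65487656 408.6911882 ] [456.16573988 532.38628205]
[[-0.01  -0.982  0.19 ]
 [-1.     0.011  0.002]
 [-0.004 -0.19  -0.982]]
```

View pics/c.png

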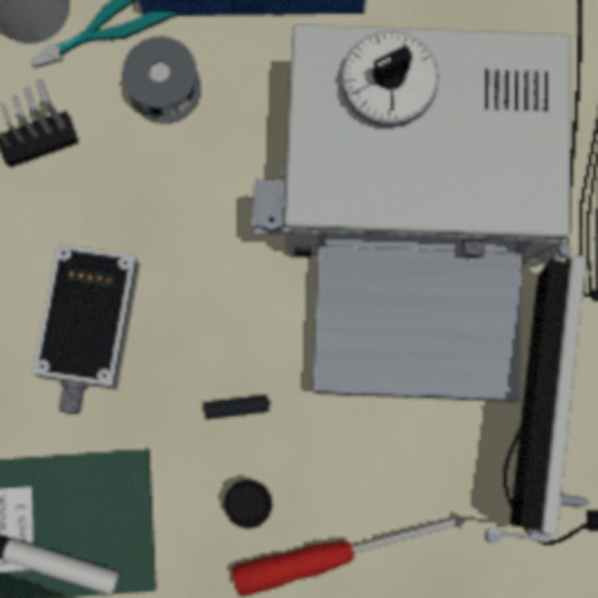

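```bash
python3 - <<'E'
import pickle,cv2
from h import *
d=pickle.load(open("s0.pkl","rb"));s=d["top"]
P=lambda x,y,z:ray(s,190+(x+.5)/2.3-.5,115+(y+.5)/2.3-.5,z)
def show(n,pts,z):
    q=np.array([P(*p,z) for p in pts]); print(n,q[:,:2].round(0).tolist(),q.mean(0).round(1)); return q
show("shelfF L,R",[(314,391),(507,398)],50)
r=show("roof BL BR FR FL",[(292,25),(569,35),(566,238),(287,232)],108)
e=[r[1]-r[0],r[2]-r[1],r[3]-r[0]];print([np.hypot(*v[:2]) for v in e],[np.degrees(np.arctan2(v[1],v[0])) for v in e])
m=show("module",[(58,246),(135,256),(112,386),(35,377)],31)
for i in range(4):
    v=m[(i+1)%4]-m[i];print(np.hypot(*v[:2]),np.degrees(np.arctan2(v[1],v[0])))
show("gland",[(70,410)],17.5)
show("dial",[(390,78)],130); show("knob",[(391,68)],165)
show("loupe",[(247,500)],36);show("cell",[(236,406)],14);show("spool",[(160,73)],40)
show("door top: hinge, free",[(570,262),(535,528)],107)
show("top outer",[(582,262),(553,532)],107)
# refine module by mask: colour threshold stats
h=cv2.cvtColor(s["color"],cv2.COLOR_RGB2HSV)[215:300,195:260]
mask=((h[...,1]<45)&(h[...,2]>90)).astype(np.uint8)
cs,_=cv2.findContours(mask,cv2.RETR_EXTERNAL,cv2.CHAIN_APPROX_NONE)
for c in cs:
    if len(c)>30: print(len(c),cv2.minAreaRect(c+np.array([195,215])))
E
```

```text
shelfF L,R [[399.0, 206.0], [392.0, 66.0]] [395.5 136.2  50. ]
roof BL BR FR FL [[656.0, 219.0], [646.0, 20.0], [497.0, 30.0], [503.0, 224.0]] [575.8 123.3 108. ]
[np.float64(198.82424105238215), np.float64(149.66634918354305), np.float64(152.95173045605804)] [np.float64(-92.8605836082932), np.float64(176.39302927252186), np.float64(178.26477992722914)]
module [[513.0, 399.0], [505.0, 340.0], [406.0, 356.0], [413.0, 413.0]] [459.3 376.9  31. ]
59.06173928761085 -98.16848232348033
99.70344405529964 171.0721575904001
57.78688381914259 82.73250338244296
100.60336633976148 -8.190901090769946
gland [[390.0, 389.0]] [390.  388.9  17.5]
dial [[607.0, 151.0]] [607.2 151.  130. ]
knob [[601.0, 153.0]] [601.2 152.5 165. ]
loupe [[322.0, 255.0]] [321.6 255.4  36. ]
cell [[392.0, 265.0]] [392.1 264.8  14. ]
spool [[647.0, 322.0]] [646.8 322.   40. ]
door top: hinge, free [[480.0, 28.0], [299.0, 60.0]] [389.7  43.8 107. ]
top outer [[480.0, 19.0], [297.0, 48.0]] [388.3  33.8 107. ]
296 ((227.0, 257.0), (84.0, 64.0), 90.0)
```

The crop shows the module's four corners, gland tip (69,410), dial centre (390,78), shelf front-left corner (314,391) and door top edge clearly. The oven is yawed about -2.8° with its origin near (500,127). The module is at (459,377) with yaw about -8.8°. I'll go above the module.

```bash
python3 -m handwheel '[[[0.5,-0.4,-0.2],[0,0,0.154]],[[0.5,-0.4,-0.2],[0,0,0.154]],[[0.5,-0.4,-0.2],[0,0,0.154]],[[0.5,-0.4,-0.2],[0,0,0.154]],[[0.5,-0.4,-0.2],[0,0,0.154]]]' 1
python3 -m handwheel '[[[0.3,-0.15,-0.1],[0,0,0]],[[0.5,-0.25,-0.2],[0,0,0]],[[0.685,-0.367,-0.3],[0,0,0]],[[0.685,-0.367,-0.3],[0,0,0]],[[0.685,-0.367,-0.3],[0,0,0]],[[0.685,-0.367,-0.3],[0,0,0]],[[0.685,-0.367,-0.3],[0,0,0]],[[0.685,-0.367,-0.3],[0,0,0]]]'
python3 - <<'E'
from plant import manip
import cv2,pickle
s=manip.snapshot("wrist");pickle.dump(s,open("w1.pkl","wb"));cv2.imwrite("pics/w1.png",s["color"][:,:,::-1]);print(s["eye"])
E
```

```text
clock: 0.57
tool_pos: [323.8, 447.8, 189.9]
eef_rot: [0.08, 0.997, -0.002, -0.001]
force: [-0.1, 0.5, -0.2]
opening: 85.5
gripper_force: 0.0
clock: 1.23
tool_pos: [458.3, 378.4, 132.2]
eef_rot: [0.077, 0.997, 0.001, 0.0]
force: [0.2, 0.2, 0.7]
opening: 85.3
gripper_force: 0.0
[381.38374574 390.60864982 273.67324773]
```

View pics/w1.png

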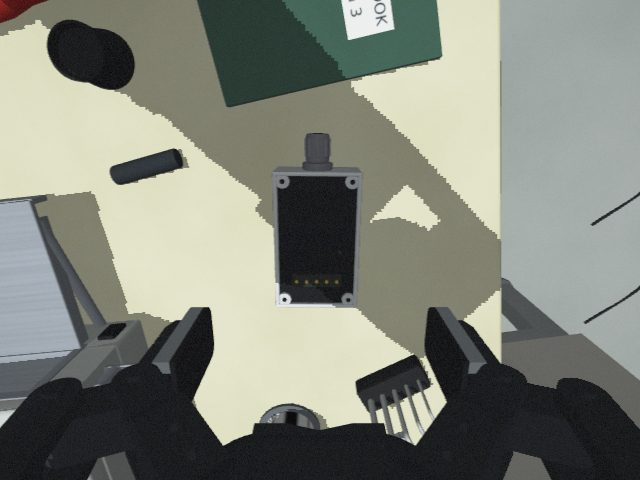

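The wrist view shows the module with corners (274,168), (362,168), (357,306) and (276,306), gland tip at (317,134), fingers either side. The shelf's front-left corner is near (40,202).

```bash
python3 - <<'E'
import pickle
from h import *
s=pickle.load(open("w1.pkl","rb"))
q=np.array([ray(s,u,v,31) for u,v in [(274,168),(362,168),(357,306),(276,306)]])
print(q.round(1),q.mean(0))
for i in range(4):
    v=q[(i+1)%4]-q[i];print(np.hypot(*v[:2]),np.degrees(np.arctan2(v[1],v[0])))
print(ray(s,317,134,17.5),ray(s,39,202,50))
E
```

```text
[[405.9 357.6  31. ]
 [414.6 414.4  31. ]
 [514.  399.2  31. ]
 [505.  340.1  31. ]] [459.86368598 377.83952257  31.        ]
57.487989288334404 81.29778627285648
100.61853432018886 -8.725225048160345
59.72273959016905 -98.73833207261842
100.60660670186431 170.0019711798346
[389.44597241 388.52156033  17.5       ] [402.41030885 212.56133084  50.        ]
```

```bash
python3 -m handwheel '[[[0.005,0,-0.15],[0,0,0]],[[0.005,0,-0.3],[0,0,0]],[[0.005,0,-0.45],[0,0,0]],[[0.005,0,-0.55],[0,0,0]],[[0.005,0,-0.6],[0,0,0]],[[0.005,0,-0.63],[0,0,0]],[[0.005,0,-0.66],[0,0,0]],[[0.005,0,-0.66],[0,0,0]],[[0.005,0,-0.66],[0,0,0]]]' 1
python3 -m handwheel '[[[0,0,0],[0,0,0]],[[0,0,0],[0,0,0]],[[0,0,0],[0,0,0]],[[0,0,0],[0,0,0]],[[0,0,0],[0,0,0]],[[0,0,0],[0,0,0]],[[0,0,0],[0,0,0]],[[0,0,0],[0,0,0]],[[0,0,0],[0,0,0]],[[0,0,0],[0,0,0]]]' 0
```

```text
clock: 2.03
tool_pos: [460.7, 377.6, 0.3]
eef_rot: [0.077, 0.997, 0.001, 0.001]
force: [1.3, 0.9, 0.4]
opening: 85.7
gripper_force: 0.0
clock: 2.87
tool_pos: [460.9, 377.4, 0.6]
eef_rot: [0.077, 0.997, 0.001, 0.001]
force: [-0.7, -0.6, 5.5]
opening: 58.9
gripper_force: 67.6
```

```bash
python3 -m handwheel '[[[0,0,0.04],[0,0,0]],[[0,0,0.12],[0,0,0]],[[0,0,0.25],[0,0,0]],[[0,0,0.4],[0,0,0]],[[0,0,0.5],[0,0,0]],[[0,-0.05,0.5],[0,0,0]],[[-0.02,-0.15,0.5],[0,0,0.02]],[[-0.04,-0.3,0.5],[0,0,0.04]],[[-0.08,-0.45,0.5],[0,0,0.069]],[[-0.12,-0.6,0.5],[0,0,0.069]],[[-0.14,-0.75,0.5],[0,0,0.069]],[[-0.14,-0.85,0.5],[0,0,0.069]],[[-0.14,-0.92,0.5],[0,0,0.069]],[[-0.14,-0.95,0.5],[0,0,0.069]],[[-0.14,-0.95,0.5],[0,0,0.069]],[[-0.14,-0.95,0.5],[0,0,0.069]],[[-0.14,-0.95,0.5],[0,0,0.069]]]'
python3 - <<'E'
from plant import manip
import cv2,pickle
s=manip.snapshot("wrist");pickle.dump(s,open("w2.pkl","wb"));cv2.imwrite("pics/w2.png",s["color"][:,:,::-1]);print(s["eye"])
s=manip.snapshot("scene");pickle.dump(s,open("sc2.pkl","wb"))
E
```

```text
clock: 4.28
tool_pos: [432.2, 187.5, 99.0]
eef_rot: [0.023, 1.0, 0.0, -0.0]
force: [-0.5, 0.7, -4.0]
opening: 59.1
gripper_force: 66.4
[354.60523484 191.47542428 240.52149051]
```

View pics/w2.png

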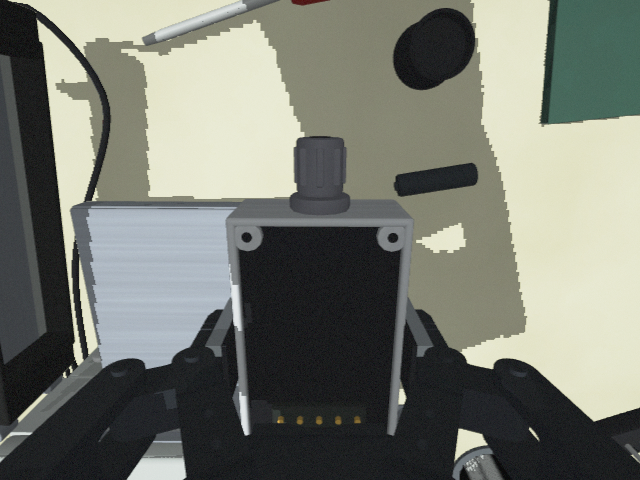

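The wrist view shows the module held level, with the shelf's front top edge running from about (88,207) to (230,209) and its right front corner at (88,207).

```bash
python3 - <<'E'
import pickle
from h import *
s=pickle.load(open("w2.pkl","rb"))
g=cv2.cvtColor(s["color"],cv2.COLOR_RGB2GRAY).astype(int)
for u in (100,150,200,225): print(u,g[195:214,u])
for v in (230,270): print(v,g[v,70:100])
print(ray(s,88,207,50),ray(s,225,208,50))
t=pickle.load(open("s0.pkl","rb"))["top"]
g=cv2.cvtColor(t["color"],cv2.COLOR_RGB2GRAY).astype(int)
for u in (335,355,375,395): print(u,g[278:292,u])   # shelf front
for v in (230,250,270): print(v,g[v,318:335], g[v,408:422])
for v in (140,170,200): print(v,g[v,308:322],g[v,430:446])
for u in (335,395): print(u,g[120:132,u],g[208:228,u])
E
```

```text
100 [130 129 127 129 130 127  89  77  85  86  89 150 170 109 164 173 179 181
 180]
150 [230 226 132 133 133 133 107  87  87  77  93 130 168 121 162 174 179 178
 181]
200 [230 230 231 227 133 133 119  87  87  94  91 111 171 141 149 173 184 182
 183]
225 [230 231 227 133 133 133 120  90  91  88  90 101 173 160 139 176 184 182
 183]
230 [226 227 226 191 131 102 103 101 102 102 102 100 100 103 104 104 102 102
 104 162 183 185 185 186 185 184 185 186 186 185]
270 [229 154  41  41  41  35  30  26  38 195 225 225 162 101 100 102 103 102
 102 100 105 102 160 184 182 184 182 184 183 183]
[392.34257649  67.43011477  50.        ] [396.11079103 139.8670666   50.        ]
335 [133 131 132 133 134 132 125 109 118 149 163 164 164 163]
355 [134 135 133 135 135 135 134 126 102 122 153 162 162 162]
375 [132 132 134 134 136 135 134 134 109  84 138 162 165 165]
395 [133 134 135 134 134 136 135 133 134 126 105 140 160 163]
230 [161 161 160 161 159 138  99  92  92  89 107 127 128 127 129 129 128] [126 126 127 127 128 127 126 125 109  82  86  87  92  93]
250 [164 166 165 162 141 103  94  93  95 114 132 131
[... 169 characters left out ...]
0  93  73  71  74  83  90  90  70  30  16]
140 [160 160 160 159 159 158 159 158 145 136 153 159 159 160] [160 161 159 160 159 160 158 150 151 158 130  54  53 122 159 163]
170 [ 92  92  91  93  90  91  91 112 145 159 161 160 161 161] [162 161 161 161 161 161 157 146 110  46  49 119 156 160 159 160]
200 [130 125 124 122 119 113 118 150 161 162 162 161 162 162] [163 163 163 162 163 163 157 130 127 160 162 160 132  70 119 130]
335 [ 57 135 160 162 162 155 151 156 158 159 159 160] [162 163 163 163 154 119  85  86  78  70  80 110 127 115 122 129 128 127
 128 128]
395 [156 158 156 157 156 157 158 157 150 153 158 159] [162 163 163 164 163 162 158 142 110  88  74  60  79  87  89  93  94  70
  49 104]
```

```bash
python3 - <<'E'
import pickle
from h import *
s=pickle.load(open("w2.pkl","rb"));t=pickle.load(open("s0.pkl","rb"))["top"]
def L(n,s,z,p):
    q=np.array([ray(s,*a,z) for a in p])[:,:2]; v=q[-1]-q[0]; print(n,q.round(1).tolist(),np.degrees(np.arctan2(v[1],v[0])).round(2))
    return q
o=np.array([500,127.]);a=np.radians(-2.8)
def inO(q): return ((q-o)@np.array([[np.cos(a),-np.sin(a)],[np.sin(a),np.cos(a)]])).round(1)
for n,ss,z,p in [("w shelf front",s,50,[(100,205.7),(225,206.6)]),("w shelf R",s,50,[(88.7,230),(91.7,270)]),
 ("t shelf front",t,50,[(335,284.6),(355,285.6),(375,286.3),(395,287.6)]),
 ("t shelf L",t,50,[(328,230),(327.2,250),(326.4,270)]),("t shelf R",t,50,[(416,230),(414,250),(411.3,270)]),
 ("t roof L",t,108,[(316.3,140),(315.2,170),(314.6,200)]),("t roof R",t,108,[(438.5,140),(437.5,170),(436.7,200)]),("t roof F",t,108,[(335,212.6),(395,215.2)])]:
    print(inO(L(n,ss,z,p)).tolist())
E
```

```text
w shelf front [[391.9, 73.9], [395.4, 140.0]] 87.03
[[-105.3, -58.3], [-105.2, 7.8]]
w shelf R [[404.9, 64.8], [428.1, 61.0]] -9.38
[[-91.9, -66.8], [-68.6, -69.5]]
t shelf front [[398.8, 191.4], [396.7, 158.1], [395.2, 124.8], [392.7, 91.6]] -93.47
[[-104.3, 59.4], [-104.6, 26.0], [-104.5, -7.3], [-105.4, -40.6]]
t shelf L [[492.0, 202.0], [457.5, 203.8], [423.5, 205.5]] 177.1
[[-11.7, 74.5], [-46.2, 74.6], [-80.3, 74.6]]
t shelf R [[490.4, 52.5], [455.9, 57.3], [422.0, 63.2]] 171.08
[[-6.0, -74.9], [-40.6, -71.7], [-74.8, -67.5]]
t roof L [[631.1, 219.9], [579.6, 222.0], [529.2, 223.3]] 178.04
[[126.4, 99.2], [74.9, 98.8], [24.4, 97.7]]
t roof R [[628.8, 19.1], [577.4, 23.2], [527.0, 27.0]] 175.54
[[133.9, -101.5], [82.3, -99.9], [31.9, -98.6]]
t roof F [[508.0, 190.8], [502.6, 94.9]] -93.18
[[4.8, 64.1], [4.2, -32.0]]
```

```bash
python3 -m handwheel '[[[0.04,-0.05,0],[0,0,-0.004]],[[0.087,-0.105,0],[0,0,-0.004]],[[0.087,-0.105,0],[0,0,-0.004]],[[0.087,-0.105,-0.06],[0,0,-0.004]],[[0.087,-0.105,-0.12],[0,0,-0.004]],[[0.087,-0.105,-0.18],[0,0,-0.004]],[[0.087,-0.105,-0.22],[0,0,-0.004]],[[0.087,-0.105,-0.235],[0,0,-0.004]],[[0.087,-0.105,-0.24],[0,0,-0.004]],[[0.087,-0.105,-0.24],[0,0,-0.004]],[[0.087,-0.105,-0.24],[0,0,-0.004]]]'
```

```text
clock: 5.3
tool_pos: [450.0, 166.3, 51.8]
eef_rot: [0.026, 1.0, 0.0, 0.001]
force: [0.1, 0.2, -3.4]
opening: 59.3
gripper_force: 66.4
```

```bash
python3 -m handwheel '[[[0,0,-0.004],[0,0,0]],[[0,0,-0.007],[0,0,0]],[[0,0,-0.007],[0,0,0]]]'
python3 -m handwheel '[[[0,0,0],[0,0,0]],[[0,0,0],[0,0,0]],[[0,0,0],[0,0,0]],[[0,0,0],[0,0,0]],[[0,0,0],[0,0,0]],[[0,0,0],[0,0,0]],[[0,0,0],[0,0,0]],[[0,0,0],[0,0,0]]]' 1
python3 -m handwheel '[[[0,0,0.1],[0,0,0]],[[0,0,0.3],[0,0,0]],[[0,0,0.45],[0,0,0]],[[-0.1,0,0.45],[0,0,0]],[[-0.3,0,0.45],[0,0,0]],[[-0.5,0,0.45],[0,0,0]],[[-0.58,0,0.45],[0,0,0]],[[-0.58,0,0.45],[0,0,0]],[[-0.58,0,0.45],[0,0,0]]]' 0
python3 - <<'E'
from plant import manip
import cv2,pickle
s=manip.snapshot("top");pickle.dump(s,open("t3.pkl","wb"));cv2.imwrite("pics/t3.png",cv2.resize(s["color"][:,:,::-1][115:375,190:450],(598,598),interpolation=cv2.INTER_CUBIC))
E
```

```text
clock: 5.55
tool_pos: [450.1, 166.1, 50.6]
eef_rot: [0.026, 1.0, 0.0, 0.001]
force: [-1.6, -1.4, 0.3]
opening: 59.2
gripper_force: 66.7
clock: 6.22
tool_pos: [449.6, 165.9, 49.9]
eef_rot: [0.026, 1.0, 0.0, 0.0]
force: [0.1, 0.5, -0.5]
opening: 85.5
gripper_force: 0.0
clock: 6.97
tool_pos: [333.5, 166.1, 140.3]
eef_rot: [0.026, 1.0, 0.0, 0.001]
force: [0.8, 0.2, -0.3]
opening: -0.1
gripper_force: 0.0
```

View pics/t3.png

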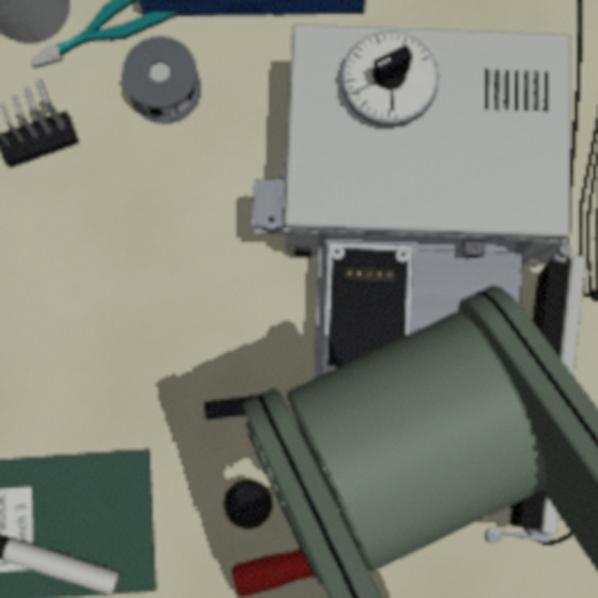

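The picture shows the module on the shelf in line with the left lane: rear corners (329,247) and (412,247), left edge near (322,300). The spool, loupe and cell are undisturbed. Next I'll measure the gland from the wrist camera.

```bash
python3 - <<'E'
from plant import manip
import cv2,pickle
from h import *
s=manip.snapshot("wrist");pickle.dump(s,open("w4.pkl","wb"));cv2.imwrite("pics/w4.png",s["color"][:,:,::-1])
t=pickle.load(open("t3.pkl","rb"))
for x,y in [(329,247),(412,247)]: print(ray(t,190+(x+.5)/2.3-.5,115+(y+.5)/2.3-.5,81))
E
```

```text
[498.56676051 194.19885491  81.        ]
[497.91740674 134.78563042  81.        ]
```

View pics/w4.png

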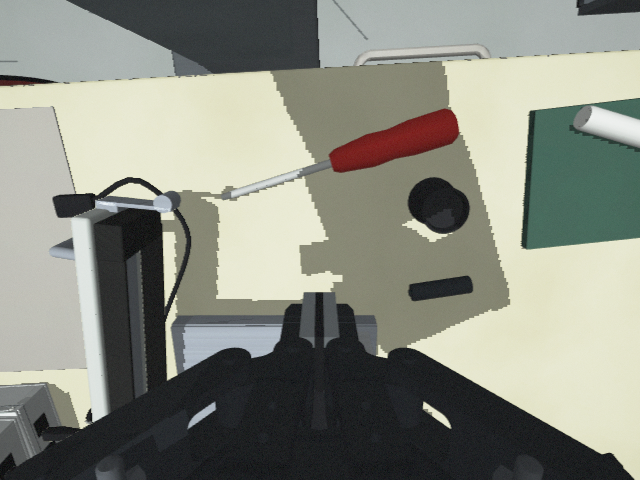

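The wrist view shows only the closed fingers, with the gland hidden behind them. The door pull, cell (440,288) and loupe (438,205) are clear of the path. I'll use the known release pose: lower behind the gland and push along the lane.

```bash
python3 -m handwheel '[[[0,0.032,-0.1],[0,0,0]],[[0,0.032,-0.25],[0,0,0]],[[0,0.032,-0.4],[0,0,0]],[[0,0.032,-0.4],[0,0,0]],[[0,0.032,-0.4],[0,0,0]]]' 0
python3 -m handwheel '[[[0.04,-0.002,0],[0,0,0]],[[0.08,-0.004,0],[0,0,0]],[[0.12,-0.006,0],[0,0,0]],[[0.15,-0.008,0],[0,0,0]],[[0.18,-0.009,0],[0,0,0]],[[0.21,-0.011,0],[0,0,0]],[[0.24,-0.013,0],[0,0,0]],[[0.27,-0.014,0],[0,0,0]],[[0.3,-0.016,0],[0,0,0]],[[0.33,-0.017,0],[0,0,0]],[[0.36,-0.019,0],[0,0,0]],[[0.39,-0.02,0],[0,0,0]],[[0.42,-0.022,0],[0,0,0]],[[0.42,-0.022,0],[0,0,0]],[[0.42,-0.022,0],[0,0,0]]]'
python3 - <<'E'
from plant import manip
import cv2,pickle
s=manip.snapshot("top");pickle.dump(s,open("t5.pkl","wb"))
w=manip.snapshot("wrist");pickle.dump(w,open("w5.pkl","wb"))
a=cv2.resize(s["color"][:,:,::-1][200:300,300:430],(780,600),interpolation=cv2.INTER_CUBIC)
cv2.imwrite("pics/t5.png",a)
E
```

```text
clock: 7.48
tool_pos: [333.9, 172.1, 59.2]
eef_rot: [0.027, 1.0, -0.001, -0.002]
force: [0.6, -0.1, 0.2]
opening: 0.5
gripper_force: 0.0
clock: 8.73
tool_pos: [419.1, 168.1, 60.0]
eef_rot: [0.026, 1.0, 0.0, 0.001]
force: [-0.1, 0.8, 0.2]
opening: -0.2
gripper_force: 0.0
```

View pics/t5.png

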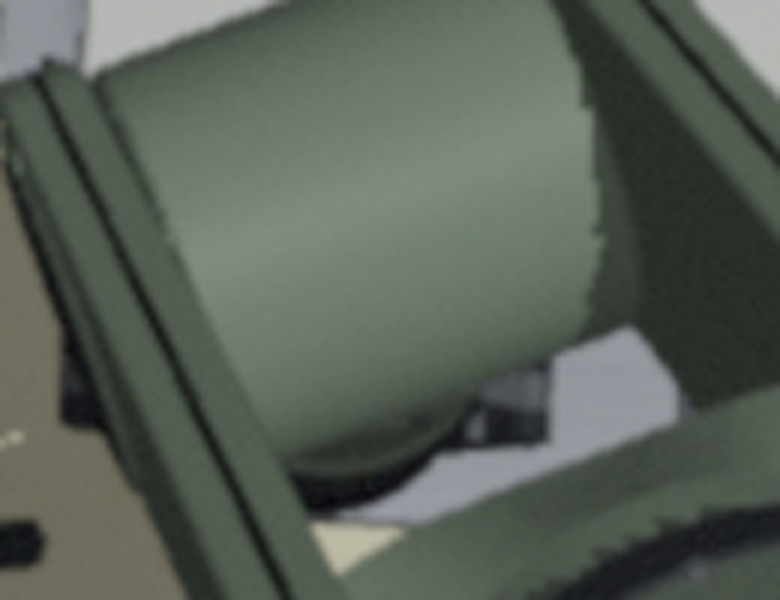

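The arm hides the module from the top camera, but forces are low, so I'll push on and feel for the back wall.

```bash
python3 -m handwheel '[[[0.03,-0.002,0],[0,0,0]],[[0.06,-0.003,0],[0,0,0]],[[0.09,-0.005,0],[0,0,0]],[[0.12,-0.006,0],[0,0,0]],[[0.15,-0.008,0],[0,0,0]],[[0.18,-0.009,0],[0,0,0]],[[0.21,-0.011,0],[0,0,0]],[[0.24,-0.013,0],[0,0,0]],[[0.27,-0.014,0],[0,0,0]],[[0.29,-0.015,0],[0,0,0]],[[0.29,-0.015,0],[0,0,0]]]'
python3 -m handwheel '[[[0.01,0,0],[0,0,0]],[[0.02,-0.001,0],[0,0,0]],[[0.025,-0.001,0],[0,0,0]],[[0.025,-0.001,0],[0,0,0]]]'
python3 -m handwheel '[[[0.005,0,0],[0,0,0]],[[0.01,0,0],[0,0,0]],[[0.01,0,0],[0,0,0]]]'
```

```text
clock: 9.75
tool_pos: [477.2, 165.1, 60.1]
eef_rot: [0.027, 1.0, 0.0, 0.001]
force: [0.2, -0.5, -0.4]
opening: 0.0
gripper_force: 0.0
clock: 10.08
tool_pos: [480.5, 164.7, 60.0]
eef_rot: [0.026, 1.0, 0.0, -0.0]
force: [-2.3, 0.4, 1.8]
opening: 0.5
gripper_force: 1.3
clock: 10.33
tool_pos: [482.7, 164.8, 60.0]
eef_rot: [0.026, 1.0, 0.0, 0.0]
force: [-3.6, -0.1, 2.1]
opening: 0.1
gripper_force: 1.5
```

```bash
python3 -m handwheel '[[[0.005,0,0],[0,0,0]],[[0.01,0,0],[0,0,0]],[[0.01,0,0],[0,0,0]]]'
python3 -m handwheel '[[[0.005,0,0],[0,0,0]],[[0.01,0,0],[0,0,0]],[[0.01,0,0],[0,0,0]]]'
```

```text
clock: 10.58
tool_pos: [485.0, 164.7, 59.9]
eef_rot: [0.026, 1.0, 0.0, 0.0]
force: [-2.3, -0.0, 2.5]
opening: -0.1
gripper_force: 1.4
clock: 10.83
tool_pos: [486.4, 164.7, 59.9]
eef_rot: [0.026, 1.0, -0.0, -0.0]
force: [-3.5, -0.2, 2.2]
opening: 0.2
gripper_force: 2.1
```

```bash
python3 -m handwheel '[[[0.005,0,0],[0,0,0]],[[0.01,0,0],[0,0,0]],[[0.01,0,0],[0,0,0]]]'
python3 -m handwheel '[[[0.005,0,0],[0,0,0]],[[0.01,0,0],[0,0,0]],[[0.01,0,0],[0,0,0]]]'
```

```text
clock: 11.08
tool_pos: [486.4, 164.6, 59.8]
eef_rot: [0.027, 1.0, -0.0, -0.003]
force: [-8.8, 1.1, 6.8]
opening: -0.1
gripper_force: 4.5
clock: 11.33
tool_pos: [486.4, 164.6, 59.7]
eef_rot: [0.027, 1.0, -0.0, -0.005]
force: [-13.4, 1.6, 9.8]
opening: -0.3
gripper_force: 6.7
```

The module stopped at TCP x = 486.4, where I expected contact with the back wall, and force rose to 13 N, so it is home. I'll back off, go over to the door's outer side and work out the push arc.

```bash
python3 -m handwheel '[[[-0.05,0,0],[0,0,0]],[[-0.25,0,0],[0,0,0]],[[-0.45,0,0],[0,0,0]],[[-0.5,0,0.1],[0,0,0]],[[-0.55,0,0.3],[0,0,0]],[[-0.6,-0.05,0.45],[0,0,0]],[[-0.63,-0.2,0.45],[0,0,0]],[[-0.63,-0.4,0.45],[0,0,0]],[[-0.63,-0.6,0.45],[0,0,0]],[[-0.63,-0.8,0.45],[0,0,0]],[[-0.63,-0.85,0.45],[0,0,0]],[[-0.63,-0.85,0.45],[0,0,0]],[[-0.63,-0.85,0.45],[0,0,0]]]'
python3 - <<'E'
from h import *
H=np.array([486.4,30.3]);c=np.array([490.6-126,164.4-170])
print("start",c)
for th in np.linspace(1.45,0,19):
    a=np.radians(87)+th; b=a+np.pi/2
    p=H+119*np.array([np.cos(a),np.sin(a)])+(14+13)*np.array([np.cos(b),np.sin(b)])
    print(round(th,2),p.round(1),((p-c)/200).round(3))
from plant import manip
import pickle
s=manip.snapshot("top");pickle.dump(s,open("t6.pkl","wb"));cv2.imwrite("pics/t6.png",cv2.resize(s["color"][:,:,::-1][115:375,190:450],(598,598),interpolation=cv2.INTER_CUBIC))
E
```

```text
clock: 12.42
tool_pos: [365.6, -5.8, 150.2]
eef_rot: [0.028, 1.0, 0.0, 0.001]
force: [0.4, 0.3, -0.3]
opening: 0.3
gripper_force: 0.0
start [364.6  -5.6]
1.45 [364.5  24.2] [-0.     0.149]
1.37 [364.4  34. ] [-0.001  0.198]
1.29 [365.1  43.8] [0.003 0.247]
1.21 [366.6  53.6] [0.01  0.296]
1.13 [368.9  63.1] [0.021 0.344]
1.05 [371.9  72.5] [0.036 0.39 ]
0.97 [375.7  81.5] [0.055 0.436]
0.89 [380.1  90.3] [0.078 0.479]
0.81 [385.3  98.6] [0.104 0.521]
0.73 [391.1 106.6] [0.133 0.561]
0.64 [397.6 114. ] [0.165 0.598]
0.56 [404.6 120.9] [0.2   0.632]
0.48 [412.2 127.1] [0.238 0.664]
0.4 [420.2 132.8] [0.278 0.692]
0.32 [428.7 137.8] [0.32  0.717]
0.24 [437.5 142.1] [0.364 0.738]
0.16 [446.6 145.7] [0.41  0.756]
0.08 [456.1 148.5] [0.457 0.77 ]
0.0 [465.7 150.5] [0.505 0.781]
```

View pics/t6.png

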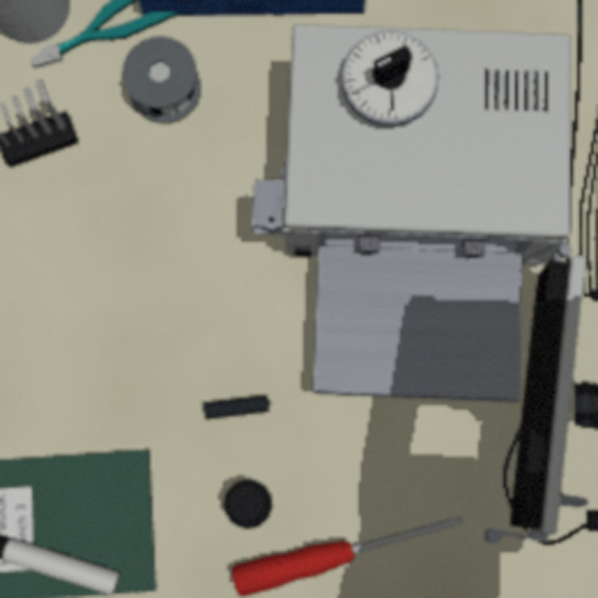

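The top view shows the module's gland tip at (368,245), level with the neighbour's at (472,248), so it is home. The gripper is at (590,405), outside the door. Now I'll lower and push the door.

```bash
python3 -m handwheel '[[[0,0,-0.15],[0,0,0]],[[0,0,-0.3],[0,0,0]],[[0,0,-0.375],[0,0,0]],[[0,0,-0.375],[0,0,0]],[[0,0.06,-0.375],[0,0,0]],[[0,0.1,-0.375],[0,0,0]],[[0,0.125,-0.375],[0,0,0]],[[0,0.15,-0.375],[0,0,0]],[[0,0.175,-0.375],[0,0,0]],[[0,0.198,-0.375],[0,0,0]],[[0.003,0.247,-0.375],[0,0,0]],[[0.01,0.296,-0.375],[0,0,0]],[[0.021,0.344,-0.375],[0,0,0]],[[0.036,0.39,-0.375],[0,0,0]],[[0.055,0.436,-0.375],[0,0,0]],[[0.078,0.479,-0.375],[0,0,0]],[[0.104,0.521,-0.375],[0,0,0]],[[0.133,0.561,-0.375],[0,0,0]],[[0.165,0.598,-0.375],[0,0,0]],[[0.2,0.632,-0.375],[0,0,0]]]'
```

```text
clock: 14.13
tool_pos: [405.3, 121.9, 74.9]
eef_rot: [0.026, 1.0, 0.0, -0.0]
force: [-0.4, -1.1, 0.7]
opening: -0.4
gripper_force: 0.2
```

```bash
python3 -m handwheel '[[[0.038,0.032,0],[0,0,0]],[[0.078,0.06,0],[0,0,0]],[[0.12,0.085,0],[0,0,0]],[[0.164,0.106,0],[0,0,0]],[[0.187,0.115,0],[0,0,0]],[[0.21,0.124,0],[0,0,0]],[[0.234,0.131,0],[0,0,0]],[[0.257,0.138,0],[0,0,0]],[[0.257,0.138,0],[0,0,0]]]'
python3 -m handwheel '[[[0.01,0,0],[0,0,0]],[[0.02,0,0],[0,0,0]],[[0.03,0,0],[0,0,0]],[[0.04,0,0],[0,0,0]],[[0.04,0,0],[0,0,0]]]'
```

```text
clock: 14.88
tool_pos: [457.1, 148.9, 75.0]
eef_rot: [0.027, 1.0, 0.0, 0.001]
force: [-0.5, 0.4, 0.1]
opening: 0.1
gripper_force: 0.0
clock: 15.3
tool_pos: [461.8, 148.7, 74.7]
eef_rot: [0.027, 1.0, -0.0, -0.002]
force: [-5.6, 2.3, 2.2]
opening: -0.0
gripper_force: 2.6
```

```bash
python3 -m handwheel '[[[0.005,0,0],[0,0,0]],[[0.01,0,0],[0,0,0]],[[0.015,0,0],[0,0,0]],[[0.02,0,0],[0,0,0]],[[0.02,0,0],[0,0,0]]]'
python3 -m handwheel '[[[0.005,0,0],[0,0,0]],[[0.01,0,0],[0,0,0]],[[0.015,0,0],[0,0,0]],[[0.015,0,0],[0,0,0]]]'
```

```text
clock: 15.72
tool_pos: [467.7, 148.7, 74.9]
eef_rot: [0.027, 1.0, -0.0, -0.001]
force: [-3.5, -0.2, 1.8]
opening: 0.2
gripper_force: 1.5
clock: 16.05
tool_pos: [467.6, 148.6, 74.7]
eef_rot: [0.027, 1.0, -0.0, -0.004]
force: [-11.3, 2.2, 7.7]
opening: 0.0
gripper_force: 5.2
```

The door stopped where I expected it to seat, with force rising. Now the knob.

```bash
python3 -m handwheel '[[[-0.1,0,0],[0,0,0]],[[-0.25,0,0],[0,0,0]],[[-0.25,0,0.2],[0,0,0]],[[-0.25,0,0.4],[0,0,0]],[[-0.25,0,0.6],[0,0,0]],[[-0.25,0,0.8],[0,0,0]],[[-0.1,0,0.9],[0,0,0]],[[0.1,0,0.9],[0,0,0]],[[0.3,0,0.9],[0,0,0]],[[0.5,0,0.9],[0,0,0]],[[0.68,0.013,0.9],[0,0,0]],[[0.68,0.013,0.9],[0,0,0]],[[0.68,0.013,0.9],[0,0,0]],[[0.68,0.013,0.9],[0,0,0]]]' 1
python3 - <<'E'
from plant import manip
import cv2,pickle
s=manip.snapshot("wrist");pickle.dump(s,open("w7.pkl","wb"))
cv2.imwrite("pics/w7.png",cv2.resize(s["color"][:,:,::-1][110:410,170:470],(600,600),interpolation=cv2.INTER_CUBIC))
from h import proj
print(proj(s,[607,151,165]),proj(s,[607,151,130]))
E
```

```text
clock: 17.22
tool_pos: [606.8, 151.1, 254.4]
eef_rot: [0.026, 1.0, -0.0, -0.0]
force: [-0.8, -0.4, 0.6]
opening: 85.3
gripper_force: 0.0
[317.8714877  244.76708945] [318.00454477 229.94386619]
```

View pics/w7.png

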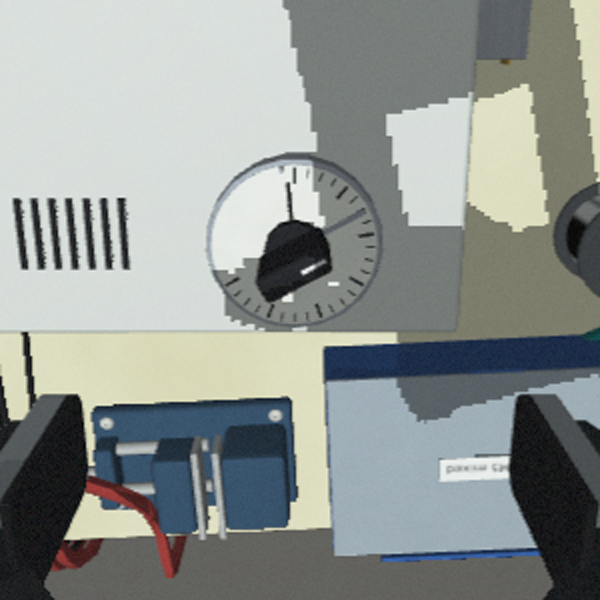

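The wrist view shows the dial centre at about (295,240) in the crop. The knob bar runs from (263,292) to (331,258) with a white index mark at the upper-right end. The thin grey peak pointer goes to (365,210), and the black needle points towards the robot, at (290,183).

```bash
python3 - <<'E'
import pickle
from h import *
s=pickle.load(open("w7.pkl","rb"))
P=lambda x,y,z:ray(s,170+(x+.5)/2-.5,110+(y+.5)/2-.5,z)[:2]
ang=lambda v:np.degrees(np.arctan2(v[1],v[0]))
print("dial",P(295,240,130),"w/ edges",(P(208,240,130)+P(382,240,130))/2,(P(295,153,130)+P(295,327,130))/2)
q=[P(x,y,165) for x,y in[(326,245),(332,268),(268,301),(258,280)]];print(np.round(q,1),np.mean(q,0),ang(q[1]-q[2]),ang(q[0]-q[3]),np.linalg.norm(q[1]-q[2]),np.linalg.norm(q[1]-q[0]))
c=P(295,240,130)
for h in(130,133,137):print("pointer",ang(P(365,210,h)-P(323,236,h)),ang(P(365,210,h)-c),"needle",ang(P(289,183,h)-P(291,220,h)))
print(ang(P(330,262,165)-P(263,292,165)))
E
```

```text
dial [606.81876551 150.43955805] w/ edges [606.81869163 150.43811676] [608.10718754 150.37167187]
[[598.8 161.2]
 [606.9 162.9]
 [617.5 140.9]
 [609.8 138.1]] [608.26899917 150.77704415] 115.77867266685949 115.45897895761952 24.36071751231792 8.225467697026739
pointer 120.0033144024657 111.10500195120846 needle 179.88584609254076
pointer 120.00331440246568 112.69634554429534 needle 179.88584609254067
pointer 120.00331440246588 114.8055658083017 needle 179.88584609254067
112.41540559037993
```

```bash
python3 -m handwheel '[[[0.004,-0.002,0],[0,0,-0.678]],[[0.004,-0.002,0],[0,0,-0.678]],[[0.004,-0.002,0],[0,0,-0.678]],[[0.004,-0.002,0],[0,0,-0.678]],[[0.004,-0.002,-0.1],[0,0,-0.678]],[[0.004,-0.002,-0.2],[0,0,-0.678]],[[0.004,-0.002,-0.3],[0,0,-0.678]],[[0.004,-0.002,-0.35],[0,0,-0.678]],[[0.004,-0.002,-0.4],[0,0,-0.678]],[[0.004,-0.002,-0.45],[0,0,-0.678]],[[0.004,-0.002,-0.5],[0,0,-0.678]],[[0.004,-0.002,-0.55],[0,0,-0.678]],[[0.004,-0.002,-0.575],[0,0,-0.678]],[[0.004,-0.002,-0.575],[0,0,-0.678]],[[0.004,-0.002,-0.575],[0,0,-0.678]]]'
python3 -m handwheel '[[[0,0,0],[0,0,0]],[[0,0,0],[0,0,0]],[[0,0,0],[0,0,0]],[[0,0,0],[0,0,0]],[[0,0,0],[0,0,0]],[[0,0,0],[0,0,0]],[[0,0,0],[0,0,0]],[[0,0,0],[0,0,0]],[[0,0,0],[0,0,0]],[[0,0,0],[0,0,0]],[[0,0,0],[0,0,0]],[[0,0,0],[0,0,0]]]' 0
python3 -c "
from plant import manip;s=manip.read_state();print(s['wrist_torque'],s['qpos'],s['eef_rot'])"
```

```text
clock: 18.52
tool_pos: [607.8, 150.9, 139.9]
eef_rot: [0.53, 0.848, -0.0, 0.0]
force: [0.4, 0.4, 0.3]
opening: 85.7
gripper_force: 0.0
clock: 19.52
tool_pos: [608.1, 151.0, 140.3]
eef_rot: [0.53, 0.848, 0.0, 0.0]
force: [0.1, -0.6, 2.3]
opening: 8.7
gripper_force: 59.5
[ 0.00154585 -0.02677757 -0.01545194] [ 2.25046678e-01  4.65069380e-01  1.57397721e+00  6.30480033e-05
  1.10169520e+00 -2.27998472e-01] [5.30245223e-01 8.47844220e-01 3.20296404e-04 2.81410111e-04]
```

```bash
python3 -m handwheel '[[[0,0,0],[0,0,0.06]],[[0,0,0],[0,0,0.12]],[[0,0,0],[0,0,0.18]],[[0,0,0],[0,0,0.24]],[[0,0,0],[0,0,0.3]],[[0,0,0],[0,0,0.36]],[[0,0,0],[0,0,0.42]],[[0,0,0],[0,0,0.48]],[[0,0,0],[0,0,0.54]],[[0,0,0],[0,0,0.6]],[[0,0,0],[0,0,0.63]],[[0,0,0],[0,0,0.63]],[[0,0,0],[0,0,0.63]]]'
python3 -c "
from plant import manip;s=manip.read_state();print(s['wrist_torque'],s['qpos'][5])"
python3 -m handwheel '[[[0,0,0],[0,0,0.02]],[[0,0,0],[0,0,0.035]],[[0,0,0],[0,0,0.035]]]'
python3 -c "
from plant import manip;s=manip.read_state();print(s['wrist_torque'],s['qpos'][5])"
```

```text
clock: 20.6
tool_pos: [607.1, 149.7, 140.2]
eef_rot: [0.065, 0.998, -0.001, -0.001]
force: [-2.8, -4.2, 6.1]
opening: 8.9
gripper_force: 59.9
[-0.72266316  0.45975359  0.01435558] -1.2162739480999767
clock: 20.85
tool_pos: [607.1, 149.6, 140.2]
eef_rot: [0.037, 0.999, -0.001, -0.001]
force: [-3.4, -5.0, 5.6]
opening: 8.8
gripper_force: 60.0
[-0.7412709   0.4479916  -0.00738151] -1.2718736271093392
```

```bash
for i in 1; do python3 -m handwheel '[[[0,0,0],[0,0,0.01]],[[0,0,0],[0,0,0.02]],[[0,0,0],[0,0,0.02]]]'
python3 -c "
from plant import manip;s=manip.read_state();print(s['wrist_torque'],s['qpos'][5])"
python3 -m handwheel '[[[0,0,0],[0,0,0.01]],[[0,0,0],[0,0,0.02]],[[0,0,0],[0,0,0.02]]]'
python3 -c "
from plant import manip;s=manip.read_state();print(s['wrist_torque'],s['qpos'][5])"; done
```

```text
clock: 21.1
tool_pos: [607.1, 149.6, 140.2]
eef_rot: [0.022, 1.0, -0.001, -0.001]
force: [-3.4, -5.1, 5.1]
opening: 9.0
gripper_force: 60.0
[-0.81224196  0.42844663 -0.32852824] -1.3021211665554893
clock: 21.35
tool_pos: [607.1, 149.6, 140.2]
eef_rot: [0.008, 1.0, -0.001, -0.001]
force: [-2.2, -5.0, 5.6]
opening: 8.7
gripper_force: 65.6
[-0.87647716  0.42271653 -1.05988776] -1.3314752995244572
```

Torque rises about where the bar lines up with the oven's x axis, so that is the zero stop. I'll release and lift clear.

```bash
python3 -m handwheel '[[[0,0,0],[0,0,0]],[[0,0,0],[0,0,0]],[[0,0,0],[0,0,0]],[[0,0,0],[0,0,0]],[[0,0,0],[0,0,0]],[[0,0,0],[0,0,0]],[[0,0,0],[0,0,0]],[[0,0,0],[0,0,0]]]' 1
python3 -m handwheel '[[[0,0,0.1],[0,0,0]],[[0,0,0.25],[0,0,0]],[[0,0,0.4],[0,0,0]],[[0,0,0.575],[0,0,0]],[[0,0,0.575],[0,0,0]],[[0,0,0.575],[0,0,0]]]'
python3 - <<'E'
from plant import manip
import cv2,pickle,numpy as np
s=manip.snapshot("wrist");pickle.dump(s,open("w8.pkl","wb"))
t=manip.snapshot("top")
a=cv2.resize(s["color"][:,:,::-1][110:350,220:420],(400,480),interpolation=cv2.INTER_CUBIC)
b=cv2.resize(t["color"][:,:,::-1][120:300,290:440],(400,480),interpolation=cv2.INTER_CUBIC)
cv2.imwrite("pics/f.png",np.hstack([a,b]))
E
```

```text
clock: 22.02
tool_pos: [607.8, 151.0, 139.9]
eef_rot: [0.005, 1.0, 0.0, 0.0]
force: [0.4, -0.6, 0.0]
opening: 85.5
gripper_force: 0.0
clock: 22.52
tool_pos: [608.9, 151.2, 257.6]
eef_rot: [0.005, 1.0, 0.001, 0.003]
force: [1.0, 0.2, -0.5]
opening: 85.4
gripper_force: 0.0
```

View pics/f.png

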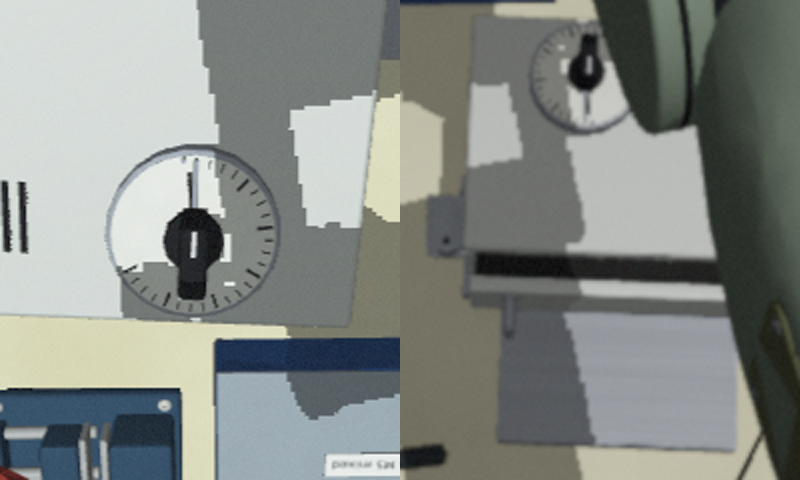

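The final views show the pointer at the dial's zero tick (195,165) with the knob bar along the oven's x axis. The door is shut, parallel to the shelf edge, and the gripper is clear. Handing in.

```bash
python3 -c "
from plant import manip;print(manip.finish_job())"
```

```text
the job is handed in; nothing more can be done
None
```

I handed the job in at about 22.6 s: the module is home in the left lane, the door is shut on its catch and the peak knob is back at its zero stop. Camera views and contact forces agree, but the hand-in returned no verdict.

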